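# Park the bottle guide rail in its bay behind the post

## Robot

A 7-joint arm with a two-finger parallel gripper is mounted at the origin on the work surface. World frame = base frame: x ahead of the robot, y to its left, z up, the work surface at z = 0. Lengths are in m, angles in rad, forces in N, time in s.
With the tool pointing down it reaches from about 0.425 to 0.925 m from the base axis. Payload 6.8 kg.
Tool frame: the origin (TCP) lies on the front face of the gripper's body, between the roots of the fingers; the fingertips stand 73 mm ahead of it and the grasp point (between the pads) lies 54 mm ahead of it (env.nose_length is the distance from the TCP to the fingertips, in m); z points along the fingers, y is the direction in which the jaws open and shut (so a half turn about z gives the same grasp; the last joint's range is limited). The gripper opens to 85 mm and grips with 20 to 120 N. Pads are 22 mm wide; open, the fingers measure 114 mm over their backs; the gripper's body (76 mm by 85 mm) begins 54 mm behind the grasp point. The pads swing forward as they close: fully open they stand 13 mm farther back than shut.
Start: joints at [-1.355, 0.477, 0.022, 1.555, -0.011, 1.109, -0.083], TCP at [0.215, 0.64, 0.304] pointing down, gripper open.
Joint ranges: [-2.96, 2.96], [-0.34, 2.1], [-1.41, 1.46], [0.24, 2.44], [-1.37, 4.51], [0.17, 1.92], [-2.96, 2.96]. Speed limits (rad/s): [2.39, 2.39, 3.14, 3.14, 3.14, 3.14, 3.14].

## Interface

Orientations are given as a unit quaternion [w, x, y, z].
In Python, from cell import env, kin, camera, calibration, job gives the robot as it stands. The module is installed in compiled form; this text tells all that it offers. Calls block until the motion is done:
- env.reach(position, orientation): joint-space move of the TCP to a pose.
- env.movel(position, velocity=0.15, rot=None, stop_force=None): straight line of the TCP; rot=None keeps the orientation; velocity is the mean speed in m/s. With stop_force (N) it stops when the force on the tool has changed by that much, and returns True; else False.
- env.goto_joints(angles): joint-space move.
- env.grip(opening, f_grip=None): finger opening in m; f_grip is the grip in N (None keeps the last); returns when the fingers have stopped.
- env.dwell(seconds).
- kin.inverse_kinematics(position, orientation): joint angles nearest the present ones, or None.
- env.get_state(): the state.
- camera(name): name is "scene" or "top" or "wrist"; returns (picture, depth): 480x640x3 uint8, blue, green, red; 480x640 float32, m along the optical axis (not along the pixel's ray), 0 where there is no reading.
- calibration(name): a dict with "fx", "fy", "cx", "cy" (pixels), "rvec" (rotation vector, rad) and "tvec" (3), from world to camera coordinates, as OpenCV has them. Camera axes: x right, y down, z forward; pixel columns grow to the right and rows downward; lengths in m; the calibration is good to about 2 mm. The wrist camera is an equidistant fisheye: a pixel r from the principal point sees the ray r / f radians off the axis. A picture is of the moment at which its call begins: read the wrist's pose just before it. calibration takes no time and is no camera call; for the wrist camera it gives the pose at the moment of the call.
A pose or a line that the arm cannot do raises env.PlanningError and nothing moves.
- job.job_done(): hands the job in, once; it reports no verdict.
The state is a dict: "time": time; "qpos": joint angles; "joint_velocities": joint speeds; "joint_torque": joint torques, N m; "tcp_pos": TCP position; "orientation": TCP orientation; "force": force on the tool from outside, world axes, zero at the start; "torque": the same for the moment, N m; "opening": finger opening in m.
Only numpy, scipy, OpenCV 4.12 (cv2) and the standard library are available. Lean on these libraries where they do the work, as an engineer would, in place of code of your own. Each camera call takes 0.05 s, during which the arm holds its last target.

## Task

Put the long steel guide rail away in the low bay on the bench by pushing it with the fingertips: angle its right end in behind the post, then push the left end round until the rail lies fully home between the bay's end walls, flat against the back wall. Keep the rail flat on the bench, never lift it, do not disturb the three glass bottles standing around the work, and leave the rail lying still.

Things in the scene. Friction and masses are not known exactly. Their poses are not given: they have to be found in the camera images.
- rail: the loose guide rail: brushed-steel bar with black end caps, 280 mm long, 26 mm wide, 22 mm high, about 0.25 to 0.5 kg, lying flat on the bench in front of the bay (on the robot's side) and shifted to the left of it. Origin at the centre of its underside; its y axis runs along its length towards its left end (+y), x across it, roughly towards the bay, z up.
- rail_left_end (a point): centre of the rail's left (+y) end face, at its lower edge, 140 mm from the rail's origin.
- rail_right_end (a point): centre of the rail's right (-y) end face, at its lower edge, 140 mm from the rail's origin; this end goes behind the post.
- bay: fixed low aluminium U, open above and to the robot: back wall 312 mm, end walls reaching 36 mm towards the robot; walls 34 high, 6 thick; inner length 300 mm; the bench is its floor. Origin at bench height, middle of the back wall's front face; x away from the robot, y along the wall to the left. Rail home: its origin at x = -13 mm, y within 10 mm of 0, both y axes parallel.
- post: the fixed upright steel post with a black rubber cap, 24 mm across, 45 mm high, standing in front of the right half of the bay: its centre is 57 mm in front of the back wall, 65 to 90 mm to the right of the bay's middle, so there are 45 mm between post and back wall and the rail cannot go straight in. Origin at the centre of its foot.
- bottle_a: small capped clear-glass bottle with a paper band, 50 mm across, 105 mm tall, standing loose on the robot's side of the post; must stay where it is. Origin at the centre of its underside.
- bottle_b: small capped clear-glass bottle with a paper band, 50 mm across, 105 mm tall, standing loose beside the bay's left end; must stay where it is. Origin at the centre of its underside.
- bottle_c: small capped clear-glass bottle with a paper band, 50 mm across, 105 mm tall, standing loose on the robot's side, right of the work; must stay where it is. Origin at the centre of its underside.

How it is judged:
At the end, for the whole second after the job is handed in: The rail lies flat on the bench (within 5 mm and 0.06 rad) between the bay's end walls, both its ends within 8 mm of touching the back wall, released and still (x of rail_left_end in the frame of bay between -0.021 and -0.009 m and x of rail_right_end in the frame of bay between -0.021 and -0.009 m and y of rail in the frame of bay between -0.0125 and 0.0125 m and height (world z) of rail below 0.005 m and angle between rail's own z axis and vertical below 0.06 rad and linear speed of rail below 0.01 m/s and angular speed of rail below 0.05 rad/s).
It fails at once if the rail is lifted more than 12 mm off the bench or tipped more than 0.2 rad (height (world z) of rail above 0.012 m or angle between rail's own z axis and vertical above 0.2 rad).
It fails at once if a glass bottle is moved more than 25 mm or tipped more than 0.3 rad (distance of any of bottle_a, bottle_b, bottle_c from where it was at the start of the episode above 0.025 m or angle between any of bottle_a, bottle_b, bottle_c's own z axis and vertical above 0.3 rad).
It also fails if it takes over 72 s, if anything falls off the work surface, if the arm or the gripper's body presses on something with over 40 N, if the wrist force passes 120 N, or if a joint passes its speed limit or range.

## Working session

There is one attempt and no reset: what is moved stays moved. The work goes in short steps, each a Python script; the robot and the scene stay as the last script left them, time stands still between calls to the robot, and variables do not carry over. Pictures are saved under pics/ and viewed, and the job is handed in when it is done.

```bash
mkdir -p pics; ls; python3 - <<'E'
from cell import env, kin, camera, calibration, job
import cv2
for n in ("top","scene"):
    p,d=camera(n); cv2.imwrite(f"pics/{n}0.png",p)
    import numpy as np; np.save(f"pics/{n}0d.npy",d)
    print(n,calibration(n))
s=env.get_state(); print(s); print(env.nose_length)
E
```

```text
pics
top {'fx': 471.4726127523813, 'fy': 471.4726127523813, 'cx': 316.5934713508342, 'cy': 240.1991527122547, 'rvec': array([ 2.18227535, -2.04544754,  0.21243116]), 'tvec': array([-0.05632273,  0.57908967,  0.87442916])}
scene {'fx': 450.17701194831926, 'fy': 450.17701194831926, 'cx': 322.5999562730284, 'cy': 242.33128595065762, 'rvec': array([ 1.90642031,  1.46846992, -0.64680801]), 'tvec': array([-0.10498812, -0.33911873,  1.23039288])}
{'time': 0.1, 'qpos': array([-1.35508232,  0.47773971,  0.02233775,  1.55634255, -0.0114879 ,
        1.10928863, -0.08308249]), 'joint_velocities': array([-1.12711228e-03, -1.63911472e-03, -9.11354614e-04, -2.57793305e-03,
       -1.63776111e-03, -1.52103937e-03, -9.35832730e-05]), 'joint_torque': array([ 4.43214740e-03, -5.97757065e+01,  1.61359202e+00, -2.81954741e+01,
        1.28067448e-02,  5.03519084e-03, -1.74154928e-05]), 'tcp_pos': array([0.21464641, 0.63953226, 0.30301204]), 'orientation': array([-6.89028342e-05,  1.61177120e-01,  9.86925152e-01, -8.22145342e-04]), 'force': array([-0.42886524,  0.43287069,  0.77185274]), 'torque': array([-0.03291743, -0.00091313,  0.01913723]), 'opening': 0.0851251833738271}
0.0726
```

View pics/top0.png

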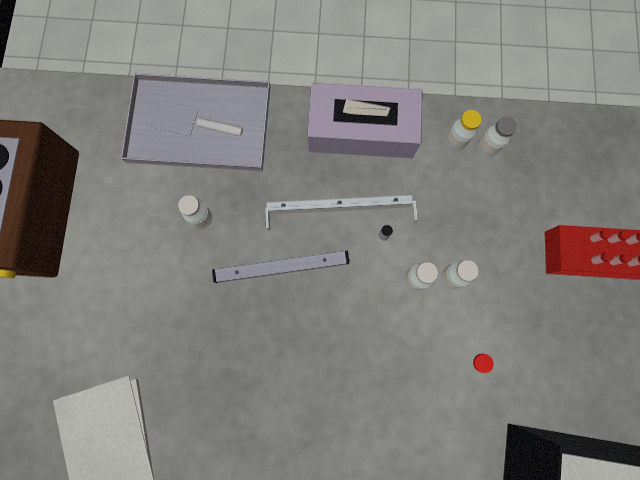

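View pics/scene0.png

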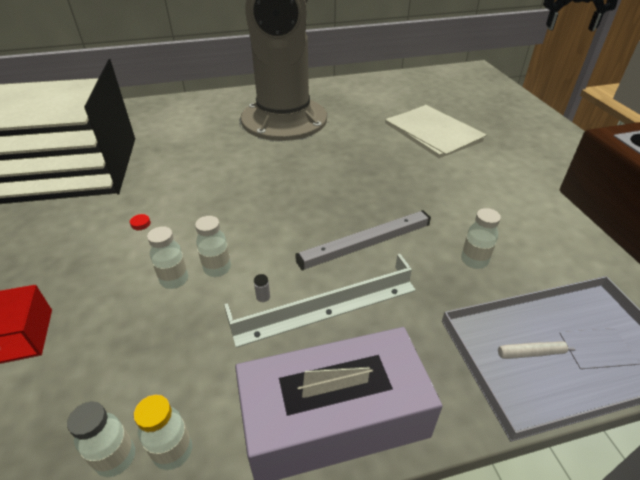

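The top view shows the rail from (214,275) to (348,258), and the bay's back wall from (267,207) to (414,199). The post is at (387,231). Bottle caps are at (189,205), (427,272) and (467,270). Next I'll zoom in and measure.

```bash
cat > h.py <<'E'
import numpy as np, cv2
from cell import env, kin, camera, calibration, job
def ray(n,uv,z,c=None):
    c=c or calibration(n); R,_=cv2.Rodrigues(c["rvec"]); t=c["tvec"]
    uv=np.atleast_2d(np.asarray(uv,float))
    d=np.c_[(uv[:,0]-c["cx"])/c["fx"],(uv[:,1]-c["cy"])/c["fy"],np.ones(len(uv))]@R
    o=-R.T@t
    return o+d*((z-o[2])/d[:,2])[:,None]
def proj(n,P):
    c=calibration(n); K=np.array([[c["fx"],0,c["cx"]],[0,c["fy"],c["cy"]],[0,0,1]])
    return cv2.projectPoints(np.atleast_2d(np.asarray(P,float)),c["rvec"],c["tvec"],K,None)[0][:,0]
E
python3 - <<'E'
from h import *
p=cv2.imread("pics/top0.png")
c=p[180:300,160:500]
cv2.imwrite("pics/crop_l.png",cv2.resize(p[180:300,170:340],None,fx=4.7,fy=4.7,interpolation=cv2.INTER_CUBIC))
cv2.imwrite("pics/crop_r.png",cv2.resize(p[180:300,320:490],None,fx=4.7,fy=4.7,interpolation=cv2.INTER_CUBIC))
c=calibration("top");R,_=cv2.Rodrigues(c["rvec"]);print("cam",-R.T@c["tvec"])
print(ray("top",[(189,205),(427,272),(467,270)],.105).round(4))
print(ray("top",[(387,231)],.045).round(4), ray("top",[(214,275),(348,258)],.022).round(4))
print(ray("top",[(267,205),(414,198)],.034).round(4))
E
```

```text
cam [ 0.39506354 -0.02584088  0.97283118]
[[ 0.6245  0.2278  0.105 ]
 [ 0.5253 -0.2274  0.105 ]
 [ 0.5339 -0.3016  0.105 ]]
[[ 0.6125 -0.1592  0.045 ]] [[ 0.5036  0.1843  0.022 ]
 [ 0.5561 -0.0849  0.022 ]]
[[ 0.6538  0.0883  0.034 ]
 [ 0.6888 -0.2143  0.034 ]]
```

View pics/crop_l.png

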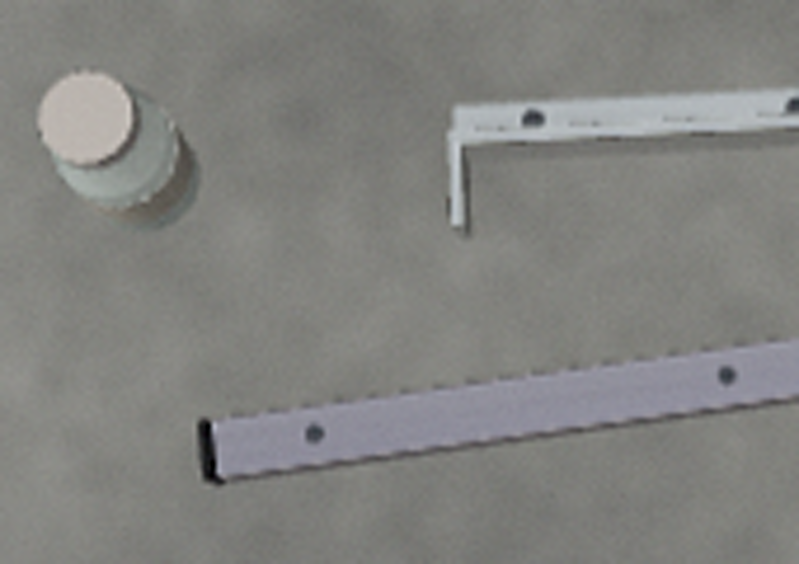

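View pics/crop_r.png

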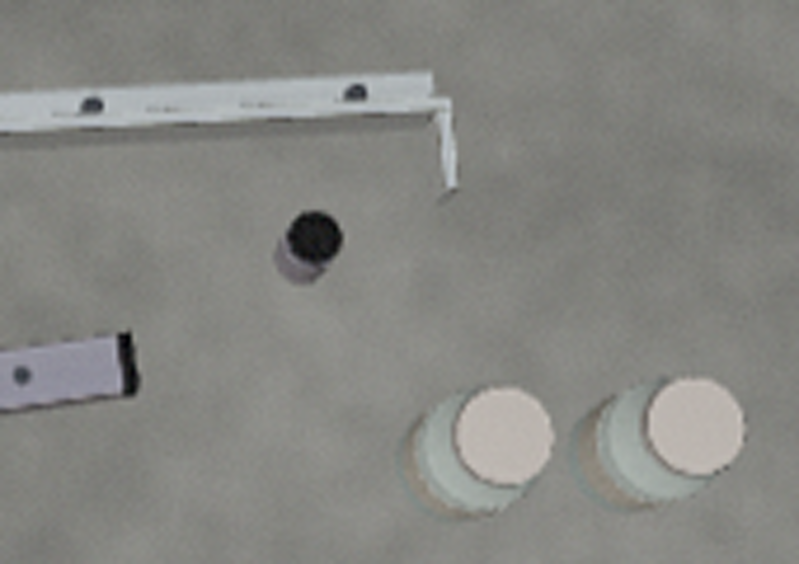

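```bash
python3 - <<'E'
from h import *
L=lambda a:[(170+x/4.7,180+y/4.7) for x,y in a]
Rr=lambda a:[(320+x/4.7,180+y/4.7) for x,y in a]
w=ray("top",L([(465,143)])+Rr([(440,109)]),.034)
tips=ray("top",L([(464,226)])+Rr([(447,187)]),.034)
print("wall",w.round(4),np.linalg.norm(w[0]-w[1]),"tips",tips.round(4))
m=w.mean(0);ey=(w[0]-w[1]);ey/=np.linalg.norm(ey);ex=np.array([ey[1],-ey[0],0])
print("bay",m,ex,np.degrees(np.arctan2(ex[1],ex[0])))
B=lambda P:np.c_[(P-m)@ex,(P-m)@ey].round(4)
post=ray("top",Rr([(314,237)]),.045);print("post",post.round(4),B(post))
b=ray("top",L([(86,119)])+Rr([(504,436),(696,427)]),.105);print("bot",b.round(4),B(b))
r=ray("top",L([(198,421),(208,480)])+Rr([(131,333),(137,388)]),.022)
print("rail",r.round(4),B(r), np.linalg.norm(r[0]-r[1]),np.linalg.norm(r[0]-r[2]))
print("tips",B(tips))
d=np.load("pics/top0d.npy")
for u,v in [(387,230),(280,267),(427,273),(340,202)]: print(d[v,u])
# overlay check in scene
p=cv2.imread("pics/scene0.png")
base=[np.r_[x[:2],0] for x in (post[0],b[0],b[1],b[2])]+[np.r_[m[:2],0]]+[np.r_[x[:2],.022] for x in r]+list(w)+list(tips)
for u,v in proj("scene",base): cv2.circle(p,(int(u),int(v)),2,(0,0,255),-1)
cv2.imwrite("pics/ov.png",cv2.resize(p[180:380,110:520],None,fx=1.9,fy=1.9))
E
```

```text
wall [[ 0.6425  0.0833  0.034 ]
 [ 0.6776 -0.2138  0.034 ]] 0.2991135017510265 tips [[ 0.6054  0.0806  0.034 ]
 [ 0.6424 -0.2176  0.034 ]]
bay [ 0.66005481 -0.06523115  0.034     ] [0.99312331 0.11707302 0.        ] 6.723207933298254
post [[ 0.6136 -0.1588  0.045 ]] [[-0.0571 -0.0875]]
bot [[ 0.6238  0.2291  0.105 ]
 [ 0.5239 -0.2279  0.105 ]
 [ 0.5324 -0.3036  0.105 ]] [[-0.0016  0.2965]
 [-0.1542 -0.1456]
 [-0.1547 -0.2218]]
rail [[ 0.5144  0.1892  0.022 ]
 [ 0.4893  0.1822  0.022 ]
 [ 0.5709 -0.0839  0.022 ]
 [ 0.5469 -0.0877  0.022 ]] [[-0.1148  0.2698]
 [-0.1406  0.2657]
 [-0.0907 -0.0081]
 [-0.115  -0.0091]] 0.02611076445604664 0.2789064365602976
tips [[-0.0372  0.1512]
 [-0.0354 -0.1493]]
0.95229405
0.95787424
0.8779642
1.0051548
```

View pics/ov.png

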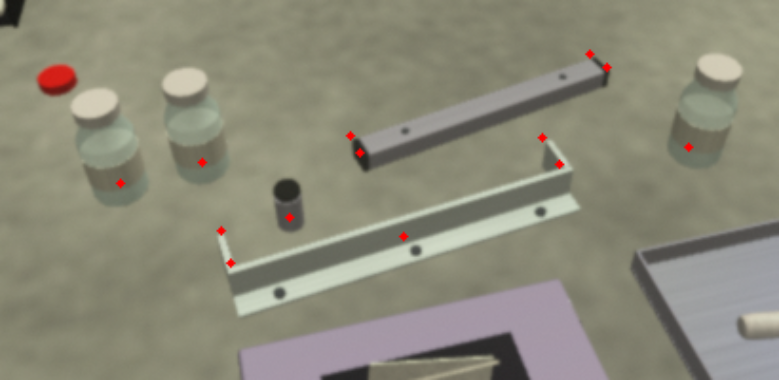

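```bash
cat >> h.py <<'E'
M=np.array([.66005,-.06523]); EX=np.array([.99312,.11707]); EY=np.array([-.11707,.99312]); YAW=np.radians(6.723)
def b2w(x,y): return M+x*EX+y*EY
def w2b(p): d=np.asarray(p)[:2]-M; return np.array([d@EX,d@EY])
def quat(psi):  # tool down, jaw direction psi (world rad)
    f=(psi+np.pi/2)/2; return np.array([0,np.cos(f),np.sin(f),0])
def jb(deg): # jaw along rail axis rotated deg from bay y
    return quat(np.pi/2+YAW+np.radians(deg))
def pos(b,z): return np.r_[b2w(*b),z]
def st(tag=""):
    s=env.get_state(); print(tag,"t%.2f"%s["time"],"tcp",s["tcp_pos"].round(4),"bay",w2b(s["tcp_pos"]).round(4),"F",s["force"].round(1),"T",s["torque"].round(2),"op %.4f"%s["opening"]); return s
E
python3 - <<'E'
from h import *
th=5.1; n=np.array([np.cos(np.radians(th)),np.sin(np.radians(th))]); c=np.array([-.1153,.1296])
p=c-.040*n
env.reach(pos(p,.2),jb(th)); st("above")
env.movel(pos(p,.095),velocity=.15); st()
print(env.movel(pos(p,.055),velocity=.02,stop_force=4)); st("touch")
E
```

```text
above t2.48 tcp [0.4915 0.0427 0.2001] bay [-0.1548  0.1269] F [ 0.5 -0.3  0.4] T [-0.02 -0.01 -0.02] op 0.0853
 t3.33 tcp [0.4917 0.0419 0.0955] bay [-0.1546  0.1261] F [ 0.6 -0.4  0.6] T [ 0.02  0.   -0.01] op 0.0851
True
touch t4.90 tcp [0.4913 0.0418 0.0595] bay [-0.1551  0.1261] F [-0.8  0.2  6.4] T [-0.08  0.15 -0.04] op 0.0852
```

```bash
python3 - <<'E'
from h import *
s=env.get_state(); p0=s["tcp_pos"]
env.movel([p0[0],p0[1],.067],velocity=.05); st()
for n in ("top","wrist"):
    p,d=camera(n); cv2.imwrite(f"pics/{n}1.png",p)
E
```

```text
t5.21 tcp [0.4915 0.0419 0.0674] bay [-0.1548  0.1261] F [-0.3  0.1 -0. ] T [0.02 0.04 0.  ] op 0.0853
```

View pics/top1.png

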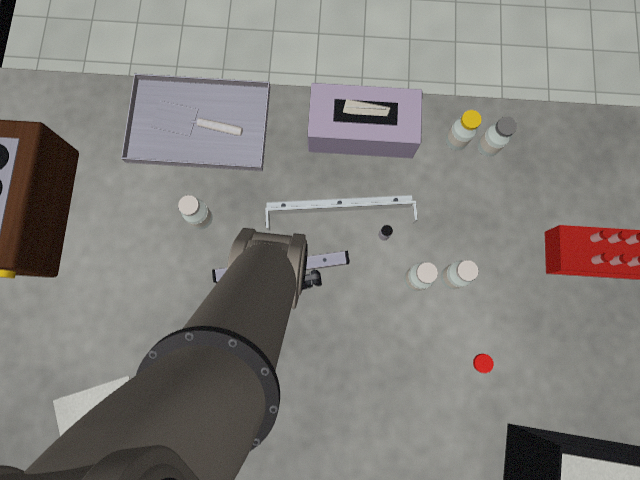

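View pics/wrist1.png

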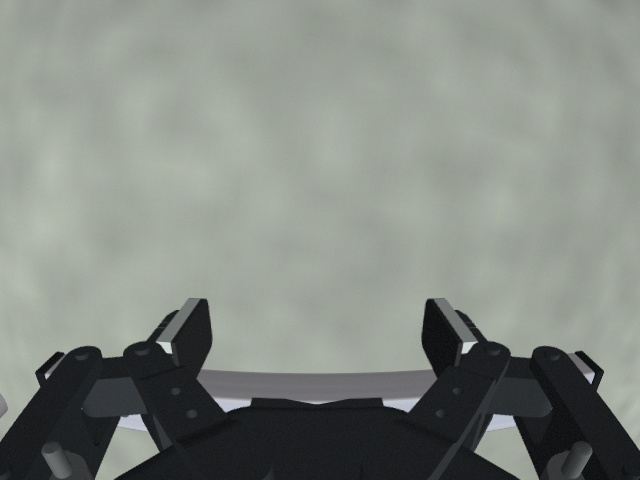

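The top view shows the rail still at (214,275)–(348,258), with the arm hiding its middle. The wrist view shows the open fingertips at (190,330) and (440,330), with the rail just ahead of them at row 385. Next I'll push with both fingers.

```bash
cat >> h.py <<'E'
def nu(deg):
    a=np.radians(deg); return np.array([np.cos(a),np.sin(a)]),np.array([-np.sin(a),np.cos(a)])
E
python3 - <<'E'
from h import *
c0=np.array([-.1153,.1296]); n,u=nu(5.1)
env.movel(pos(c0-.025*n-.003*u,.067),velocity=.04); st("contact?")
n,u=nu(10.5); c1=np.array([-.0668,.130])
env.movel(pos(c1-.024*n-.003*u,.067),velocity=.04,rot=jb(10.5)); st("pushed")
p,d=camera("wrist"); cv2.imwrite("pics/wrist2.png",p)
env.movel(pos(c1-.045*n,.067),velocity=.08)
env.movel(pos(c1-.06*n,.20),velocity=.2)
p,d=camera("top"); cv2.imwrite("pics/top2.png",p); st()
cv2.imwrite("pics/crop2.png",cv2.resize(p[180:300,170:430],None,fx=3,fy=3,interpolation=cv2.INTER_CUBIC))
E
```

```text
contact? t5.84 tcp [0.5066 0.0419 0.0669] bay [-0.1399  0.1243] F [0.4 0.1 0. ] T [-0.03 -0.04  0.02] op 0.0856
pushed t7.24 tcp [0.5565 0.046  0.0671] bay [-0.0898  0.1226] F [-1.6 -0.6 -1.4] T [-0.11  0.13 -0.01] op 0.0859
 t8.57 tcp [0.5206 0.0384 0.1988] bay [-0.1264  0.1192] F [-0.7 -0.2 -0.7] T [-0.01  0.02 -0.01] op 0.0856
```

View pics/crop2.png

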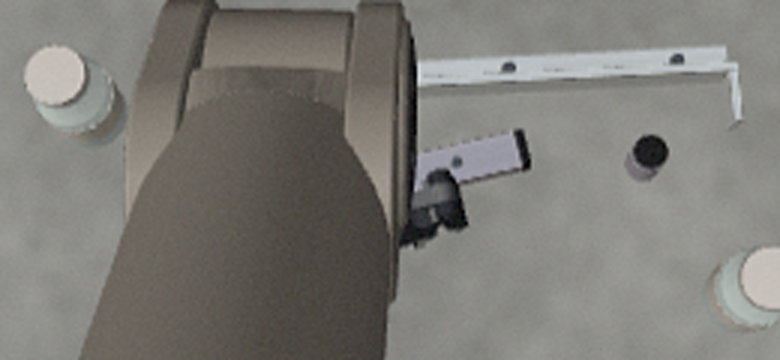

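```bash
python3 - <<'E'
from h import *
n,u=nu(10.5); e=np.array([-.092,.268])
P=pos(e+.045*u,.16); q=jb(10.5-90)
print(kin.inverse_kinematics(P,q)); print(env.get_state()["qpos"].round(2))
env.reach(P,q); env.grip(0.0,20); st()
p,d=camera("top"); cv2.imwrite("pics/top3.png",p)
cv2.imwrite("pics/crop3.png",cv2.resize(p[180:300,170:370],None,fx=4,fy=4,interpolation=cv2.INTER_CUBIC))
p,d=camera("scene"); cv2.imwrite("pics/scene3.png",p)
E
```

```text
[-0.97533166  0.55911323  0.59606841  1.951158   -0.44514711  0.76365669
  0.17902032]
[-0.43  0.37  0.29  2.03 -0.15  0.76  1.82]
 t10.80 tcp [0.524  0.2331 0.16  ] bay [-0.1002  0.3123] F [-0.3  0.3 -0.2] T [-0.   -0.02 -0.01] op 0.0003
```

View pics/crop3.png

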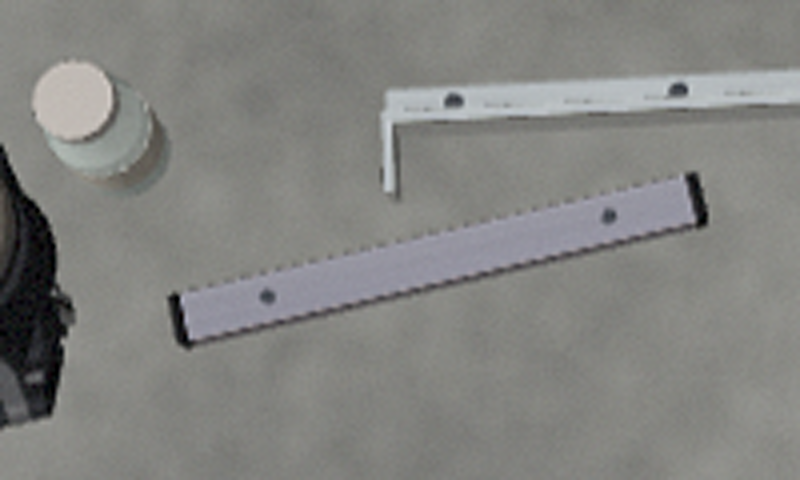

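View pics/scene3.png

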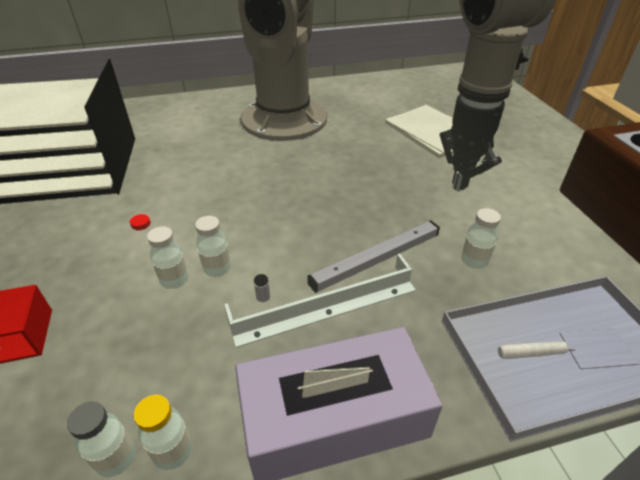

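The close-up shows the rail clear, with top corners at crop (170,294), (186,347), (694,174) and (707,224). All bottles are where they were.

```bash
cat >> h.py <<'E'
def rail(uv): # far-left, near-left, far-right, near-right px at z=.022
    r=ray("top",uv,.022); B=np.array([w2b(x) for x in r]); print(B.round(4).tolist())
    l=(B[0]+B[1])/2; rr=(B[2]+B[3])/2; d=l-rr; c=(l+rr)/2
    print("len %.4f w %.4f %.4f"%(np.linalg.norm(d),np.linalg.norm(B[0]-B[1]),np.linalg.norm(B[2]-B[3])))
    print("c",c.round(4),"theta",np.degrees(np.arctan2(-d[0],d[1])).round(2),"L",l.round(4),"R",rr.round(4)); return c
E
python3 - <<'E'
from h import *
rail([(170+x/4,180+y/4) for x,y in [(170,294),(187,346),(694,174),(707,223)]])
E
```

```text
[[-0.0817, 0.2687], [-0.109, 0.2603], [-0.0327, -0.0029], [-0.059, -0.0079]]
len 0.2744 w 0.0285 0.0268
c [-0.0706  0.1296] theta 10.4 L [-0.0954  0.2645] R [-0.0458 -0.0054]
```

```bash
cat >> h.py <<'E'
C0=np.array([-.0706,.1296]);T0=10.4;C1=np.array([-.0399,-.005]);T1=9.5
def endpush(f,gap=.011,dn=0.):
    c=C0+f*(C1-C0);t=T0+f*(T1-T0);n,u=nu(t); return pos(c+(.140+gap)*u+dn*n,.080),jb(t-90)
E
python3 - <<'E'
from h import *
P,q=endpush(0,.028); 
env.movel(np.r_[P[:2],.16],velocity=.1,rot=q); env.movel(P,velocity=.12); st("down")
P,q=endpush(0); env.movel(P,velocity=.04,rot=q); st("contact")
P,q=endpush(.35); env.movel(P,velocity=.04,rot=q); st("push")
p,d=camera("top"); cv2.imwrite("pics/top4.png",p)
cv2.imwrite("pics/crop4.png",cv2.resize(p[180:300,170:430],None,fx=3,fy=3,interpolation=cv2.INTER_CUBIC))
p,d=camera("scene"); cv2.imwrite("pics/scene4.png",cv2.resize(p[150:350,180:520],None,fx=2.2,fy=2.2,interpolation=cv2.INTER_CUBIC))
E
```

```text
down t12.04 tcp [0.5257 0.2158 0.0804] bay [-0.1005  0.2949] F [-0.3  0.1  0.9] T [-0.02  0.05  0.02] op -0.0002
contact t12.62 tcp [0.5304 0.1991 0.0801] bay [-0.0978  0.2777] F [-0.5  0.8 -0.4] T [-0.01  0.04 -0.02] op -0.0001
push t13.97 tcp [0.5475 0.1541 0.0801] bay [-0.0861  0.231 ] F [ 0.9 -0.2  0.3] T [ 0.03 -0.06  0.08] op -0.0002
```

View pics/crop4.png

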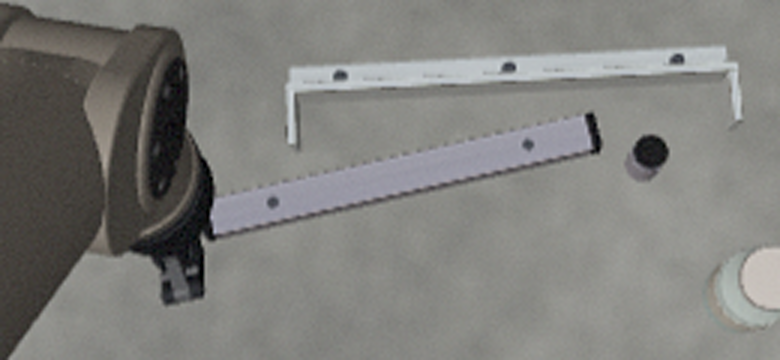

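View pics/scene4.png

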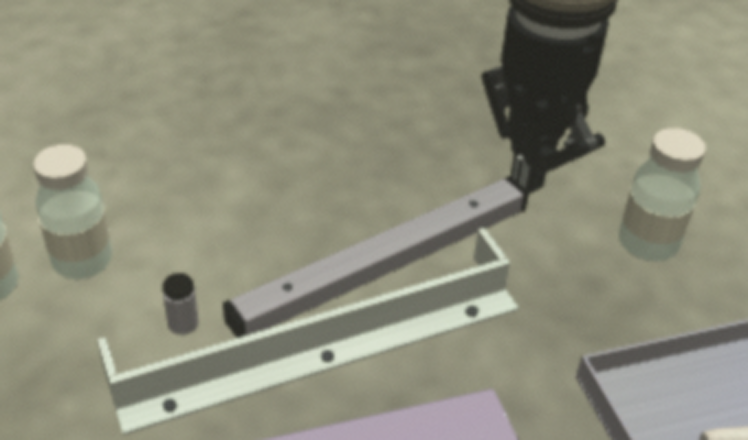

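The rail is moving straight. In the crop its right cap is at (594,113)–(601,152) and its holes are at (272,202) and (528,145). It is heading in behind the post at (650,153).

```bash
python3 - <<'E'
from h import *
r=ray("top",[(170+x/3,180+y/3) for x,y in [(594,113),(601,152),(272,202),(528,145)]],.022)
B=np.array([w2b(x) for x in r]);print(B.round(4)); d=B[2]-B[3]; print(np.degrees(np.arctan2(-d[0],d[1])))
r3=ray("top",[(170+x/4,180+y/4) for x,y in [(268,296),(609,216)]],.022)
A=np.array([w2b(x) for x in r3]);print(A.round(4)); d=A[0]-A[1]; print(np.degrees(np.arctan2(-d[0],d[1])))
E
```

```text
[[-0.0229 -0.0546]
 [-0.0508 -0.0573]
 [-0.074   0.1701]
 [-0.0432 -0.0074]]
9.847292522748468
[[-0.0854  0.2188]
 [-0.0527  0.0424]]
10.508094634971808
```

```bash
python3 - <<'E'
from h import *
for f in (.7,.97):
    P,q=endpush(f); r=env.movel(P,velocity=.04,rot=q,stop_force=12); st(f"push {f} {r}")
    if r: break
p,d=camera("top"); cv2.imwrite("pics/top5.png",p)
cv2.imwrite("pics/crop5.png",cv2.resize(p[180:300,220:430],None,fx=3.8,fy=3.8,interpolation=cv2.INTER_CUBIC))
p,d=camera("scene"); cv2.imwrite("pics/scene5.png",cv2.resize(p[150:350,180:520],None,fx=2.2,fy=2.2,interpolation=cv2.INTER_CUBIC))
E
```

```text
push 0.7 False t15.43 tcp [0.5643 0.1087 0.08  ] bay [-0.0747  0.184 ] F [-0.7  1.8  1.5] T [ 0.31  0.14 -0.02] op 0.0004
push 0.97 False t16.52 tcp [0.5774 0.0733 0.0799] bay [-0.0658  0.1472] F [ 0.2  0.3 -0. ] T [0.03 0.01 0.02] op -0.0001
```

View pics/crop5.png

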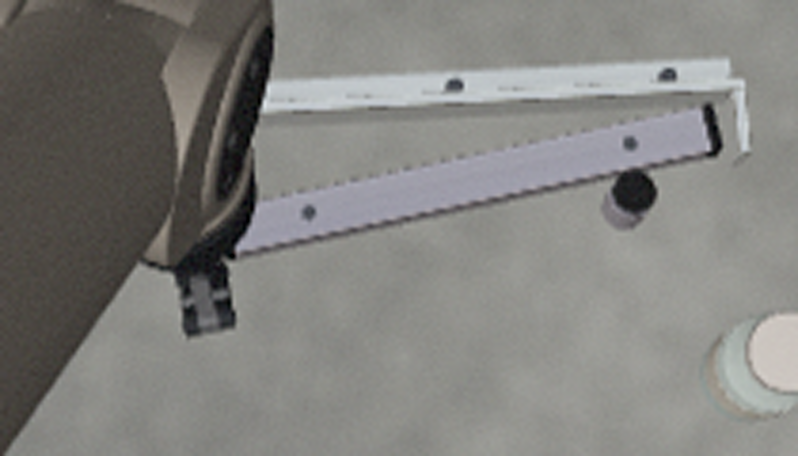

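View pics/scene5.png

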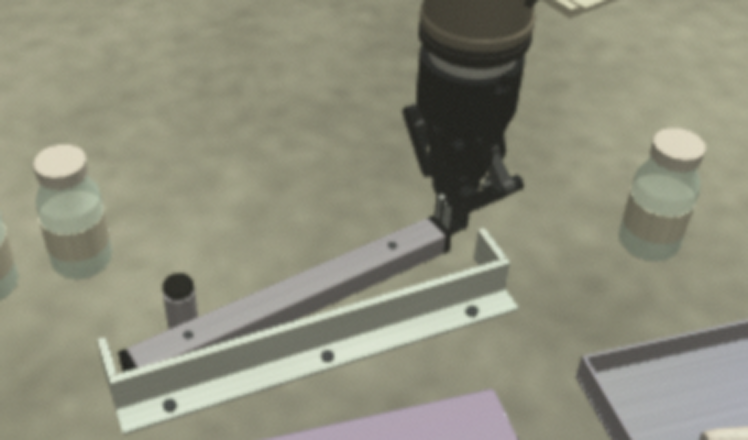

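```bash
python3 - <<'E'
from h import *
r=ray("top",[(220+x/3.8,180+y/3.8) for x,y in [(709,103),(718,154),(309,212),(630,143)]],.022)
B=np.array([w2b(x) for x in r]);print(B.round(4)); d=B[2]-B[3]; print(np.degrees(np.arctan2(-d[0],d[1])),(B[2]+B[3])/2)
E
```

```text
[[-0.0044 -0.1369]
 [-0.0334 -0.1391]
 [-0.0542  0.0857]
 [-0.0247 -0.0915]]
9.431501376679094 [-0.03946885 -0.00291691]
```

```bash
cat >> h.py <<'E'
def side(c,t,s,off): n,u=nu(t); return pos(np.asarray(c)+s*u-off*n,.067),jb(t)
E
python3 - <<'E'
from h import *
n,u=nu(9.5); p=w2b(env.get_state()["tcp_pos"])
env.movel(pos(p+.02*u,.080),velocity=.08); env.movel(pos(p+.025*u,.16),velocity=.2)
P,q=side((-.0395,-.003),9.4,.06,.046)
env.reach(np.r_[P[:2],.16],q); env.grip(.085); st("above")
env.movel(P,velocity=.12); st("down")
P,q=side((-.0395,-.003),9.4,.06,.029); env.movel(P,velocity=.04,rot=q,stop_force=10); st("near")
P,q=side((-.013,-.003),0.5,.06,.028); r=env.movel(P,velocity=.04,rot=q,stop_force=12); st(f"push {r}")
p,d=camera("top"); cv2.imwrite("pics/top6.png",p)
cv2.imwrite("pics/crop6.png",cv2.resize(p[180:300,220:430],None,fx=3.8,fy=3.8,interpolation=cv2.INTER_CUBIC))
p,d=camera("scene"); cv2.imwrite("pics/scene6.png",cv2.resize(p[150:350,180:520],None,fx=2.2,fy=2.2,interpolation=cv2.INTER_CUBIC))
E
```

```text
above t19.68 tcp [ 0.5603 -0.028   0.16  ] bay [-0.0947  0.0487] F [-0.3  0.6 -0.4] T [-0.   -0.01 -0.04] op 0.0852
down t20.61 tcp [ 0.5608 -0.028   0.0676] bay [-0.0942  0.0485] F [-0.3 -0.5  0.5] T [ 0.   -0.01  0.01] op 0.0852
near t21.18 tcp [ 0.5766 -0.0232  0.0669] bay [-0.0779  0.0515] F [-0.4  0.1  0.4] T [0.01 0.   0.03] op 0.0850
push False t22.25 tcp [ 0.6127 -0.0137  0.0672] bay [-0.041   0.0567] F [ 0.5 -0.5  0.1] T [ 0.02  0.02 -0.02] op 0.0847
```

View pics/crop6.png

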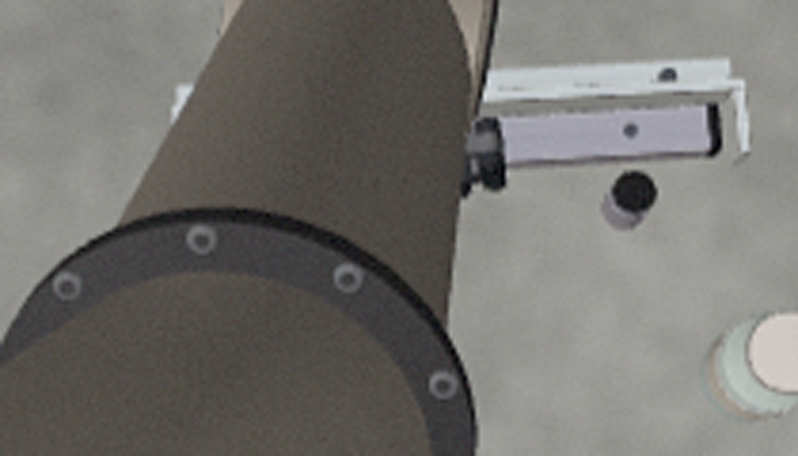

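View pics/scene6.png

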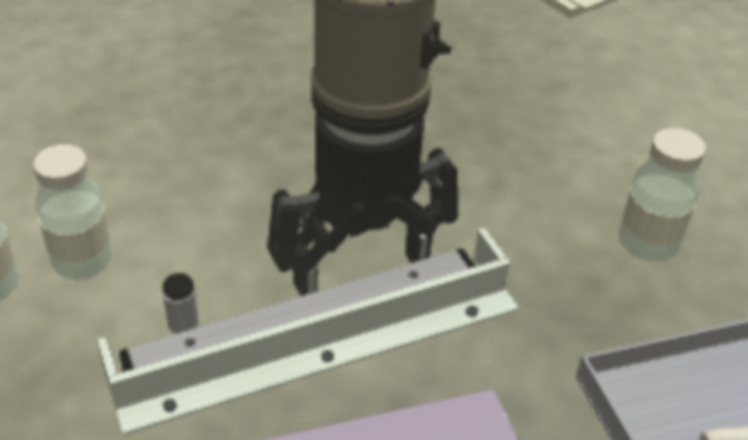

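The rail is now inside both end walls, nearly parallel to the back wall but a few mm short of it. I'll centre the fingers and press it flat.

```bash
python3 - <<'E'
from h import *
P,q=side((-.013,-.003),0.3,.06,.042); env.movel(P,velocity=.08,rot=q)
P,q=side((-.013,-.003),0.0,.008,.042); env.movel(P,velocity=.08,rot=q); st()
P,q=side((-.013,-.003),0.0,.008,.014); r=env.movel(P,velocity=.02,stop_force=12); st(f"push {r}")
p,d=camera("wrist"); cv2.imwrite("pics/wrist7.png",p)
P,q=side((-.013,-.003),0.0,.008,.06); env.movel(P,velocity=.06)
env.movel(np.r_[P[:2],.2],velocity=.2)
env.reach(np.r_[.45,.25,.25],q); st()
p,d=camera("top"); cv2.imwrite("pics/top7.png",p)
cv2.imwrite("pics/crop7.png",cv2.resize(p[180:300,220:430],None,fx=3.8,fy=3.8,interpolation=cv2.INTER_CUBIC))
p,d=camera("scene"); cv2.imwrite("pics/scene7.png",cv2.resize(p[150:350,180:520],None,fx=2.2,fy=2.2,interpolation=cv2.INTER_CUBIC))
E
```

```text
t23.48 tcp [ 0.6048 -0.0662  0.0669] bay [-0.055   0.0055] F [-0.4 -0.2  0.5] T [-0.03 -0.02  0.02] op 0.0853
push True t24.52 tcp [ 0.6249 -0.0644  0.0661] bay [-0.0348  0.0049] F [ 0.  -0.2  0.2] T [0.01 0.   0.06] op 0.0849
 t27.48 tcp [0.4507 0.2487 0.2496] bay [-0.1712  0.3363] F [-0.  -0.5 -0.1] T [-0.06  0.02 -0.01] op 0.0848
```

View pics/crop7.png

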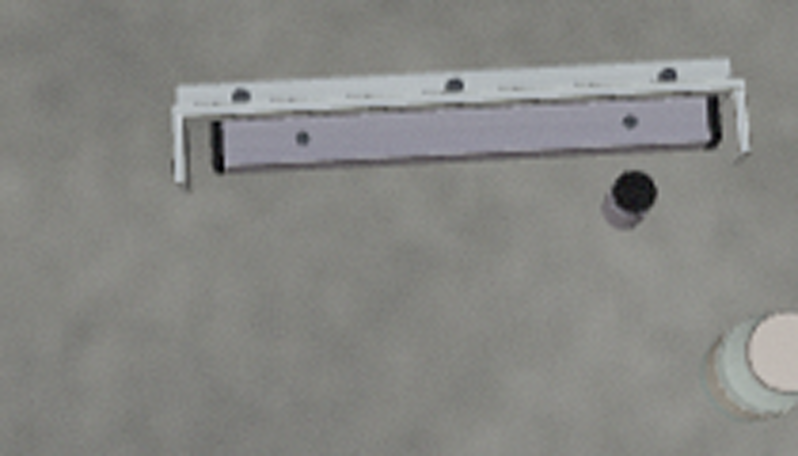

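View pics/scene7.png

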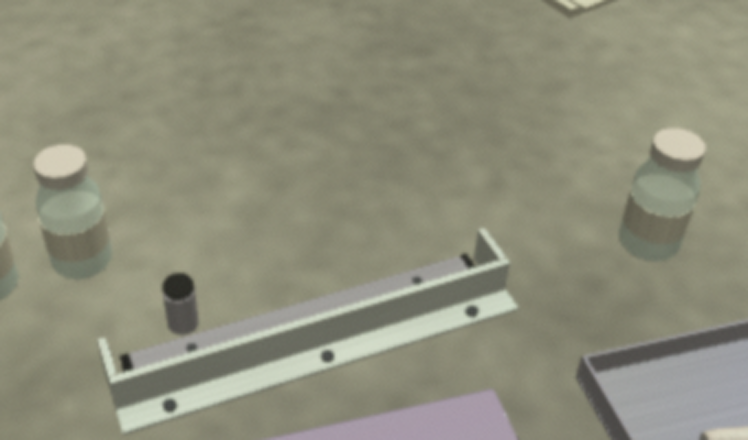

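```bash
python3 - <<'E'
from h import *
f=lambda a,z:np.array([w2b(x) for x in ray("top",[(220+x/3.8,180+y/3.8) for x,y in a],z)])
B=f([(302,138),(630,122),(222,171),(717,146),(213,122),(720,95)],.022);print(B.round(4)); d=B[0]-B[1]; print(np.degrees(np.arctan2(-d[0],d[1])),(B[0]+B[1])/2)
print("wall",f([(187,116),(735,82)],.034).round(4))
E
```

```text
[[-0.0126  0.0876]
 [-0.0129 -0.0925]
 [-0.0289  0.132 ]
 [-0.0289 -0.139 ]
 [-0.0011  0.1359]
 [-0.0002 -0.1433]]
-0.08650369791336199 [-0.01276704 -0.00246081]
wall [[-0.0002  0.149 ]
 [ 0.0035 -0.1495]]
```

```bash
python3 - <<'E'
from h import *
a=cv2.imread("pics/top0.png").astype(int);b=cv2.imread("pics/top7.png").astype(int)
for n,(x,y,w,h) in dict(b=(175,190,40,40),a=(405,258,36,34),c=(446,256,36,34)).items():
    print(n,np.abs(a-b)[y:y+h,x:x+w].mean(),np.abs(a-b)[y:y+h,x:x+w].max())
env.dwell(.5); p,d=camera("top"); print("still",np.abs(p.astype(int)-b)[190:240,255:425].mean())
print(job.job_done()); st()
E
```

```text
b 3.16375 11
a 3.159313725490196 11
c 3.1462418300653594 12
still 1.8974509803921569
the job is handed in; nothing more can be done
None
the job is handed in; nothing more can be done
```

The rail is home in the bay, flat against the back wall, and I handed the job in at about 28 s of the 72 s allowed. No verdict was reported.

**What I did:** I squared and angled the rail with a two-finger push from the robot's side. Closed fingertips on its left end then slid its right end in behind the post. A two-finger push swung the left end round, and a final centred press against the wall stopped at the 12 N limit I set. The rail was only pushed, never gripped or lifted.

**Last checks (top camera, bay frame):**

| Check | Measured | Wanted |
|---|---|---|
| Rail centre, x | -12.8 mm | -13 mm |
| Rail centre, y | about -3 mm | within 10 mm of 0 |
| Angle to the back wall | -0.1° | parallel |

- **Ends:** both ends lie between the end walls.
- **Bottles:** the first and last top pictures differ around all three bottles only by noise, so none moved.
- **Stillness:** the rail did not change between two pictures taken about 0.5 s apart.

**Disagreements:** after the first push the camera placed the rail about 4 mm nearer the robot than the fingertip contact did. Top-camera points projected into the scene camera were also off by a few pixels, about 5 mm. I aimed everything relative to the bay in the top camera, so neither affected the result. I did not measure the rail's height or tilt at the end; in the pictures it lies flat.

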